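Clip the kitchen timer onto the stand's eye

TASK

Pick up the kitchen timer and clip its spring hook onto the closed eye of the utensil stand, pushing the sprung gate inward against the eye's front bar until the bar is inside the hook and the gate has snapped shut behind it. Leave the timer hanging upright from the bar, let go of it, and work gently: never load the stand with more than about 25 N, and leave the other things where they stand.

Things in the scene. Friction and masses are not known exactly. Their poses are not given: they have to be found in the camera images.
- timer_tab (a point): centre of the black finger tab on top of the loose kitchen timer: upright block 18 (x) x 16 (y) x 42 mm (z), the place to grip from above, 135 mm above the timer's underside. z up; +x the way the hook's gate faces (dial side is -x). The tab's lower end is 21 mm below this point: keep fingertips above it
- timer: the whole timer, about 0.2 kg: white case 30 (x) x 60 (y) x 40 mm (z), dial on -x; above it a snap hook of 8 mm round steel in the x-z plane, with its tab. Origin under the case's centre, 4 mm to +x of and 135 mm below timer_tab; same axes
- timer_seat (a point): where the bar's centre lies when seated in the hook, 30 mm below timer_tab, nested under the peak of the crown (an upside-down V sloping 30 degrees each way); same axes. The hook's spine is on -x (inner face 18 mm from here), its nose on +x (faces at 22 and 30 mm), the nose's lower end 12 mm below this point
- timer_mouth (a point): where the eye's bar should press, at the shut gate: 26 mm to +x of and 50 mm below timer_tab, 8 mm under the nose; same axes. The bar passes in here 4.5 mm under the nose, pushing the gate inward; some 25 mm in, lower the hook 20 mm so that the bar rises off the gate's tip to the crown and the gate springs shut below it
- gate (a joint): swing of the sprung gate in rad: 0 shut, 1.1 fully inward (tip towards the timer's -x). A steel rod 40 mm long, 6.4 mm thick, hinged 32 mm below timer_mouth, reaching up to the nose; opens only inward and springs shut; about 1.5 N at its upper end to start, 4 N wide open
- eye_bar (a point): centre of the front bar of the stand's closed eye, 130 mm above the wooden cover board; bar 7 mm round, level, along y, 32 mm of it straight. The eye lies level, its hole 37 mm wide (y), about 40 mm long (x), free above and below. +x points from the bar to the post, z up: bring the hook to it from -x, moving to +x, timer's +x along this +x
- stand: fixed utensil stand on the wooden board that covers the stove (18 mm thick): post 14 mm thick, 80 mm to +x of the eye's bar, ball top 144 mm high, round marble foot 100 mm across and 26 mm high under the post; a small open hook on the far side is not used. Origin on the cover board straight below eye_bar, same axes
- spice_jar: green-capped spice jar, 46 mm across, 106 tall, origin under its centre; bystander between the two work spots
- teaspoon: steel teaspoon 130 x 26 x 11 mm lying flat, origin under its centre; bystander near the front edge
- mug: cream mug with handle, 83 mm across, 94 tall, origin under its centre; bystander further back
- honey_jar: jar with grey lid, 71 mm across, 110 tall, origin under its centre; bystander further back

How it is judged:
On the way, in this order (a step that is already met when the one before it is completed fails the run):
1. the timer is lifted off the board (height (world z) of timer_tab above 0.175 m), for 0.1 s.
2. the eye's bar presses the gate inward (value of joint gate above 0.2 rad and distance between eye_bar and timer_mouth below 0.035 m and contact force between timer and stand above 0.3 N).
3. the bar is inside the hook and the gate has snapped shut (x of eye_bar in the frame of timer_tab between -0.019 and 0.02 m and y of eye_bar in the frame of timer_tab between -0.022 and 0.022 m and z of eye_bar in the frame of timer_tab between -0.042 and -0.024 m and value of joint gate below 0.1 rad), for 0.2 s.
At the end, for the whole second after the job is handed in: the timer hangs from the eye: the bar is inside the hook, under its crown (between 24 and 42 mm below the tab's centre), the gate is shut (under 0.1 rad), the timer is upright within 0.3 rad and no more than swaying (under 0.12 m/s) (all of step 3 and angle between timer_tab's own z axis and vertical below 0.3 rad and linear speed of timer below 0.12 m/s); the robot touches nothing.
It fails at once if the timer and the stand press on each other with more than 27 N (contact force between timer and stand above 27 N).
It fails at once if a bystander is knocked over or shifted by more than 30 mm (distance of any of spice_jar, teaspoon, mug, honey_jar from where it was at the start of the episode above 0.03 m or angle between any of spice_jar, mug, honey_jar's own z axis and vertical above 0.4 rad).
It also fails if it takes over 38 s, if anything falls off the work surface, if the arm or the gripper's body presses on something with over 40 N, if the wrist force passes 120 N, or if a joint passes its speed limit or range.

ROBOT

A 6-joint arm with a two-finger parallel gripper is mounted at the origin on a cart in front of the work surface, level with it; the furniture and walls round the work are solid. World frame = base frame: x ahead of the robot, y to its left, z up, the work surface at z = 0. Lengths are in m, angles in rad, forces in N, time in s.
With the tool pointing down it reaches from about 0.35 to 1 m from the base axis. Payload 7.1 kg.
Tool frame: the origin (TCP) lies between the finger pads; the fingertips stand env.tip_reach ahead of it and the grasp point (between the pads) lies 5 mm behind it (env.tip_reach is the distance from the TCP to the fingertips, in m); z points along the fingers, x is the direction in which the jaws open and shut, and the axes are right-handed (so a half turn about z gives the same grasp; the last joint's range is limited). The gripper opens to 85 mm and grips with 20 to 120 N. Pads are 22 mm wide; open, the fingers measure 114 mm over their backs; the gripper's body (76 mm by 85 mm) begins 54 mm behind the grasp point. The pads swing forward as they close: fully open they stand 13 mm farther back than shut.
Start: joints at [1.221, 0.423, 1.63, -0, 1.089, -0.019], TCP at [0.203, 0.591, 0.245] pointing down, gripper open.
Joint ranges: [-3, 3], [-0.9, 2.11], [0.09, 2.58], [-1.31, 4.45], [0.11, 2.69], [-2.54, 2.54]. Speed limits (rad/s): [2.39, 2.39, 3.01, 3.14, 3.14, 3.14].

INTERFACE

Orientations are given as [roll, pitch, yaw] about the fixed x, y, z axes, in that order (R = Rz(yaw) Ry(pitch) Rx(roll)).
In Python, from cell import env, cams gives the robot as it stands.
- The arm moves only by the tool apply_moves, never from a script. Its argument "plan" is a list of rows, each a list of 7 numbers: the shift along the tool's x, y, z in m, then the turn, a rotation vector about the tool's x, y, z in units of 5 degrees (1.0 is 5 degrees), then the opening, from 0 (shut) to 1 (fully open). A call has 1 to 5 rows; each row shifts and turns the commanded pose from where the row before left it, along the tool's axes as they then stand; what a row does not reach is not made up. A row lasts 1/10 s, in which the tool goes at most 50 mm and 8.59 degrees, less where a joint would pass 70% of its speed; a pose out of reach is approached as far as the arm can. A call with a gripper value outside its range is refused whole. The fingers move at their own pace and stop on an object; "squeeze" is the grip in N (left out, the last holds). Time passes only in rows, so rows that do not move let the fingers close. It gives the time, the measured TCP pose, the force and the opening at its end, in the units of the state.
- env.read_state(): the state, without advancing time (a new reading comes with each control period).
- cams.capture(name): name is "side" or "top" or "wrist"; returns a dict with "pixels" (400x640x3 uint8, blue, green, red), "intrinsics" (3x3 intrinsics, pixels), "k1" (the pictures are not rectified: a ray, as slopes to the right and down, at radius r is drawn at 1 + k1 r^2 times it, then the intrinsics apply), "R" (3x3) and "t" (3): a world point X has camera coordinates R X + t; the wrist camera has in their place "hand_eye" (4x4, takes a point from camera to tool coordinates, whose origin is the TCP and whose axes are the tool frame's). Camera axes: x right, y down, z forward; pixel columns grow to the right and rows downward; lengths in m; the calibration is good to about 2 mm. A picture is of the moment at which its call begins: read the wrist's pose just before it. There is no depth.
- env.close_job(): hands the job in, once; it reports no verdict.
The state is a dict: "time": time; "qpos": joint angles; "joint_velocities": joint speeds; "effort": joint torques, N m; "ee_pos": TCP position; "tool_rot": TCP orientation; "contact_force": force on the tool from outside, world axes, zero at the start; "moment": the same for the moment, N m; "gripper_width": finger opening in m.
Only numpy, scipy, OpenCV 4.12 (cv2) and the standard library are available. Lean on these libraries where they do the work, as an engineer would, in place of code of your own. Each camera call takes 0.05 s, during which the arm holds its last target.

## Working session

There is one attempt and no reset: what is moved stays moved. The work goes in short steps, Python scripts to look and compute and a tool call to move; the robot and the scene stay as the last step left them, time stands still between calls to the robot, and variables do not carry over. Pictures are saved under pics/ and viewed, and the job is handed in when it is done.

Besides the shell and the picture viewer there is one more tool, called after "Request:" as name(argument=value, ...) on one line, values as JSON. apply_moves: Moves the arm, as the interface text tells. Its arguments: {"type":"object","properties":{"plan":{"type":"array"},"squeeze":{"type":"number"}},"required":["plan"]}

```bash
ls; mkdir -p pics; python3 - <<'E'
from cell import env,cams
import cv2
print(env.read_state(), env.tip_reach)
for n in ["side","top","wrist"]:
    c=cams.capture(n); cv2.imwrite(f"pics/{n}0.png",c["pixels"])
    print(n,{k:v for k,v in c.items() if k!="pixels"})
E
```

```text
pics
{'time': 0.0, 'qpos': array([ 1.22095710e+00,  4.23887144e-01,  1.63065974e+00,  2.03744305e-05,
        1.08859952e+00, -1.90027539e-02]), 'joint_velocities': array([-0.00078611,  0.00255627,  0.00233945,  0.00084212, -0.00096047,
       -0.00031531]), 'effort': array([ 8.17866603e-04, -5.57392323e+01, -2.81741059e+01,  2.60563667e-05,
        7.35348032e-03, -1.38680065e-05]), 'ee_pos': array([0.20281894, 0.59063704, 0.24452865]), 'tool_rot': array([-3.14154510e+00,  1.55312754e-03,  1.23995043e+00]), 'contact_force': array([-0.20706083,  0.15040921,  0.19019163]), 'moment': array([ 0.00370707, -0.00964578,  0.02937902]), 'gripper_width': 0.08556569168350836} 0.014
side {'intrinsics': array([[423.22330799,   0.        , 318.34636517],
       [  0.        , 423.22330799, 198.71538868],
       [  0.        ,   0.        ,   1.        ]]), 'k1': -0.029634464562635663, 'R': array([[-0.8864161 , -0.46284662,  0.00628441],
       [-0.32287263,  0.60850385, -0.72489746],
       [ 0.33169225, -0.64458985, -0.68882812]]), 't': array([0.55189551, 0.29490129, 0.83966858])}
top {'intrinsi
[... 250 characters left out ...]
0.98754961,  0.01975341, -0.15606274],
       [ 0.15611643,  0.0011965 , -0.98773793]]), 't': array([-0.0116642 ,  0.65827318,  1.05330365])}
wrist {'intrinsics': array([[315.23626671,   0.        , 318.16942234],
       [  0.        , 315.23626671, 196.59494674],
       [  0.        ,   0.        ,   1.        ]]), 'k1': -0.046460056793987084, 'hand_eye': array([[ 9.99999864e-01, -3.49208273e-04,  3.87096338e-04,
        -4.30460629e-04],
       [ 2.02707113e-04,  9.44531055e-01,  3.28422053e-01,
        -8.49321252e-02],
       [-4.80312210e-04, -3.28421930e-01,  9.44530998e-01,
        -1.28773930e-01],
       [ 0.00000000e+00,  0.00000000e+00,  0.00000000e+00,
         1.00000000e+00]])}
```

View pics/side0.png

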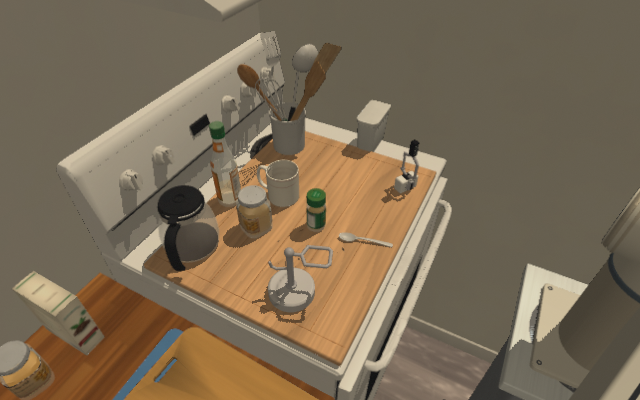

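View pics/top0.png

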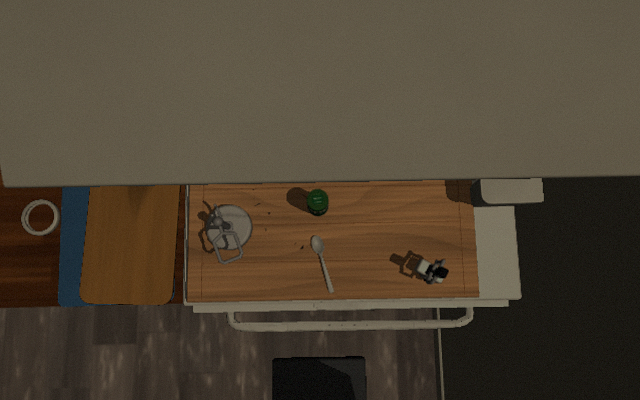

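View pics/wrist0.png

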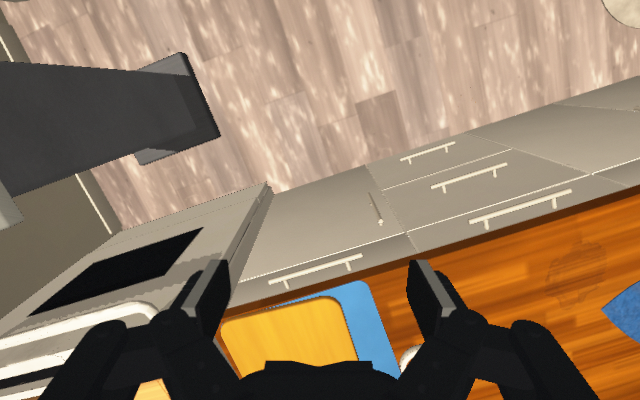

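```bash
python3 - <<'E'
import cv2,numpy as np
s=cv2.imread("pics/side0.png");t=cv2.imread("pics/top0.png")
def z(im,x,y,w,h,k,n):
    c=cv2.resize(im[y:y+h,x:x+w],None,fx=k,fy=k,interpolation=cv2.INTER_CUBIC)
    c=np.clip(c.astype(float)*1.4,0,255).astype(np.uint8)
    for i in range(0,w,10):
        cv2.putText(c,str(x+i),(i*k,8),0,.3,(0,255,255)); cv2.line(c,(i*k,10),(i*k,14),(0,255,255))
    for i in range(0,h,10):
        cv2.putText(c,str(y+i),(0,i*k+4),0,.3,(0,255,255))
    cv2.imwrite(n,c)
z(s,380,130,60,70,8,"pics/s1.png")
z(s,255,235,90,80,7,"pics/s2.png")
z(t,380,245,80,50,8,"pics/t1.png")
z(t,195,195,70,75,8,"pics/t2.png")
E
```

```text
(no output)
```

View pics/s1.png

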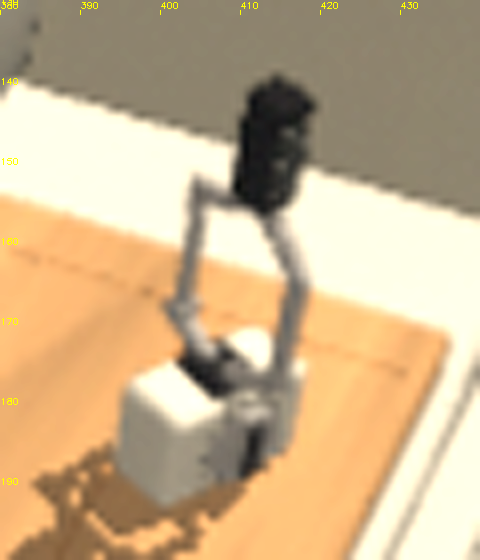

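View pics/s2.png

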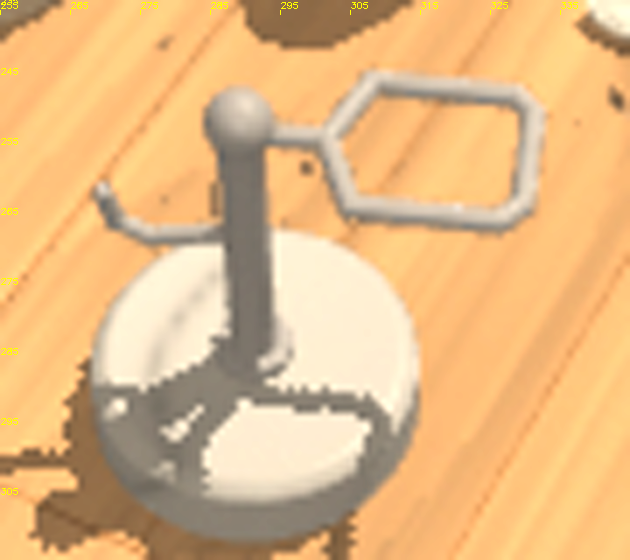

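View pics/t1.png

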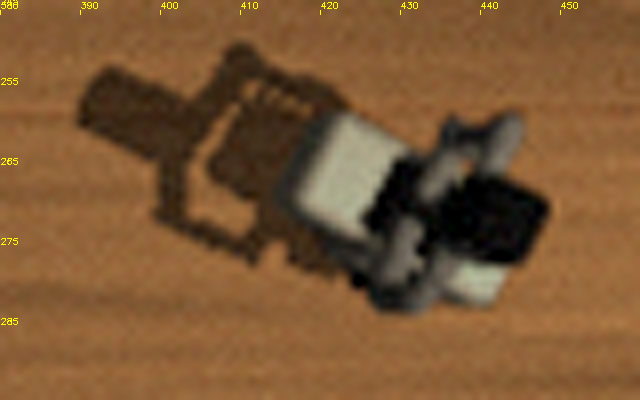

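View pics/t2.png

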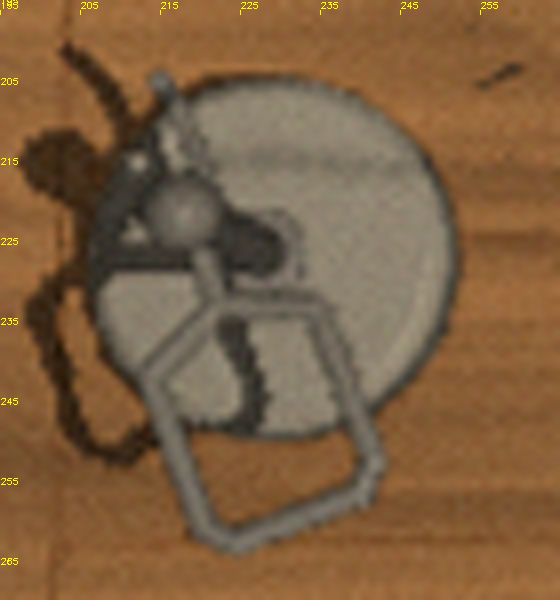

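```bash
cat > h.py <<'E'
import numpy as np, cv2
from scipy.spatial.transform import Rotation as Ro
from scipy.optimize import least_squares
from cell import env,cams
def cam(n):
    s=env.read_state(); c=cams.capture(n)
    if n=="wrist":
        T=np.eye(4);T[:3,:3]=Ro.from_euler('xyz',s["tool_rot"]).as_matrix();T[:3,3]=s["ee_pos"]
        M=np.linalg.inv(T@c["hand_eye"]);c["R"]=M[:3,:3];c["t"]=M[:3,3]
    return c
def proj(c,X):
    p=np.atleast_2d(X)@c["R"].T+c["t"];q=p[:,:2]/p[:,2:]
    q=q*(1+c["k1"]*(q**2).sum(1,keepdims=True));K=c["intrinsics"]
    return q*K[0,0]+K[:2,2]
def ray(c,uv):
    K=c["intrinsics"];d=(np.array(uv,float)-K[:2,2])/K[0,0];q=d.copy()
    for _ in range(20): q=d/(1+c["k1"]*(q@q))
    r=np.append(q,1)@c["R"]; o=-c["R"].T@c["t"]; return o,r/np.linalg.norm(r)
def tri(l):
    A=0;b=0
    for c,uv in l:
        o,d=ray(c,uv);P=np.eye(3)-np.outer(d,d);A=A+P;b=b+P@o
    X=np.linalg.solve(A,b);return X,[proj(c,X)[0]-uv for c,uv in l]
def onz(c,uv,z):
    o,d=ray(c,uv);return o+d*(z-o[2])/d[2]
def zoom(im,x,y,w,h,k,n,segs=[],g=1.4):
    c=cv2.resize(im[y:y+h,x:x+w],None,fx=k,fy=k,interpolation=cv2.INTER_CUBIC)
    c=np.clip(c.astype(float)*g,0,255).astype(np.uint8)
    for i in range(0,w,10): cv2.putText(c,str(x+i),(i*k,8),0,.3,(0,255,255))
    for i in range(0,h,10): cv2.putText(c,str(y+i),(0,i*k+4),0,.3,(0,255,255))
    for a,b,col in segs:
        f=lambda p:tuple(int(v) for v in ((np.array(p)-[x,y]+.5)*k))
        cv2.line(c,f(a),f(b),col,1)
    cv2.imwrite(n,c)
def W(T,pts): return np.asarray(pts)@T[:3,:3].T+T[:3,3]
def pose(p,yaw):
    T=np.eye(4);T[:3,:3]=Ro.from_euler('z',yaw).as_matrix();T[:3,3]=p;return T
def timer_segs():
    v=lambda x,z:(x,0,z)
    R=(0,0,255);G=(0,255,0);B=(255,0,0);s=[]
    ch=[v(26,-42),v(26,-36.3),v(0,-21.3),v(-22,-34),v(-22,-95)]
    s+=[(a,b,R) for a,b in zip(ch,ch[1:])]; s.append((v(26,-82),v(26,-42),G))
    def box(x0,x1,y0,y1,z0,z1,c):
        P=[(x,y,z) for x in(x0,x1) for y in(y0,y1) for z in(z0,z1)]
        for i in range(8):
            for j in range(i):
                if bin(i^j).count('1')==1: s.append((P[i],P[j],c))
    box(-9,9,-8,8,-21,21,(255,255,0)); box(-11,19,-30,30,-135,-95,B)
    return [(np.array(a)/1e3,np.array(b)/1e3,c) for a,b,c in s]
def stand_segs():
    R=(0,0,255);s=[]
    P=[(0,-16,0),(0,16,0)];s=[(P[0],P[1],R),((80,0,14),(80,0,-104),R),((80,0,0),(45,0,0),R)]
    th=np.linspace(0,2*np.pi,25)
    C=[(80+50*np.cos(t),50*np.sin(t),-104) for t in th]
    s+=[(a,b,(255,0,0)) for a,b in zip(C,C[1:])]
    return [(np.array(a)/1e3,np.array(b)/1e3,c) for a,b,c in s]
def overlay(c,T,segs): return [(proj(c,W(T,[a]))[0],proj(c,W(T,[b]))[0],col) for a,b,col in segs]
E
cat > a.py <<'E'
from h import *
s=cam("side");t=cam("top")
print("tab",tri([(s,(414,149)),(t,(440.5,270.5))]))
print("bar",tri([(s,(330,257)),(t,(232.5,258.5))]))
print("ball",tri([(s,(288.5,251.5)),(t,(217,221.5))]))
print("barends",tri([(s,(331,249.5)),(t,(241.5,254.5))]),tri([(s,(328,265.5)),(t,(223,262.5))]))
E
python3 a.py
```

```text
tab (array([ 0.48703462, -0.25207088,  0.15070626]), [array([-0.87945177, -0.0960146 ]), array([0.34321152, 1.09958783])])
bar (array([0.51954782, 0.15220362, 0.14910693]), [array([-0.26028494, -0.04950818]), array([0.08280487, 0.24691625])])
ball (array([0.59276511, 0.18228443, 0.15605279]), [array([0.16595011, 0.03435186]), array([-0.06259653, -0.15332128])])
barends (array([0.52656436, 0.13460228, 0.14888266]), [array([-0.46230372, -0.08813629]), array([0.14978912, 0.44512736])]) (array([0.51318544, 0.17117228, 0.14804985]), [array([0.26371925, 0.04973273]), array([-0.08280473, -0.24592558])])
```

```bash
cat > b.py <<'E'
from h import *
s=cam("side");t=cam("top")
T=pose([.487,-.252,.153],np.radians(-27));S=pose([.5195,.1525,.148],np.radians(21.5))
zoom(s["pixels"],380,130,60,70,8,"pics/o1.png",overlay(s,T,timer_segs()))
zoom(t["pixels"],380,245,80,50,8,"pics/o2.png",overlay(t,T,timer_segs()))
zoom(s["pixels"],255,235,90,80,7,"pics/o3.png",overlay(s,S,stand_segs()))
zoom(t["pixels"],195,195,70,75,8,"pics/o4.png",overlay(t,S,stand_segs()))
def p(n): return cv2.imread(n)
a,b=p("pics/o1.png"),p("pics/o2.png")
E
python3 b.py
```

```text
(no output)
```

View pics/o1.png

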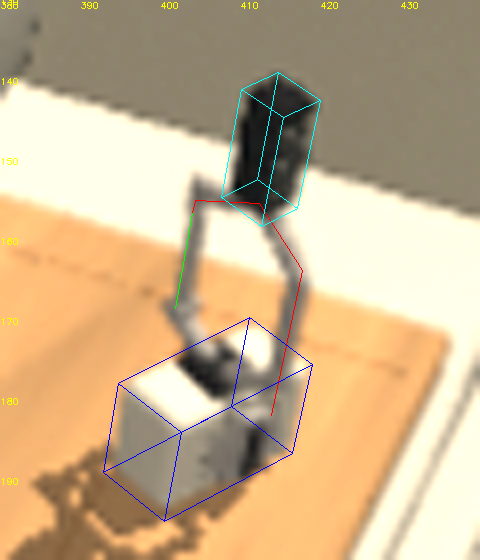

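View pics/o2.png

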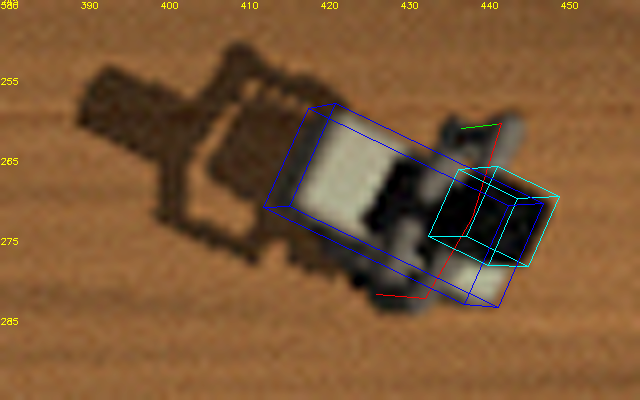

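View pics/o3.png

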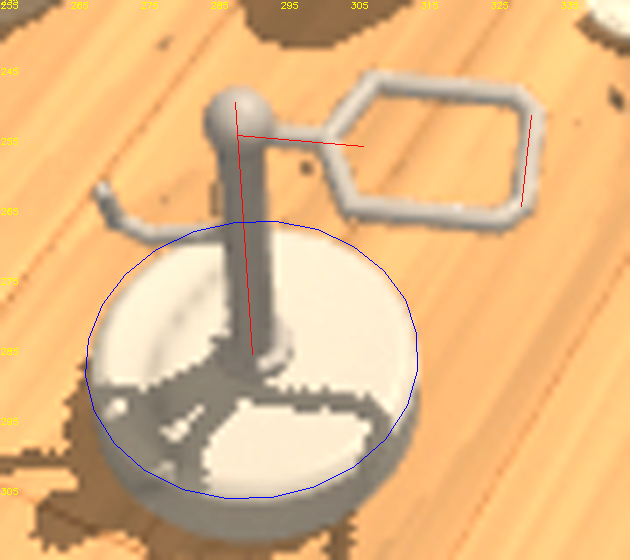

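View pics/o4.png

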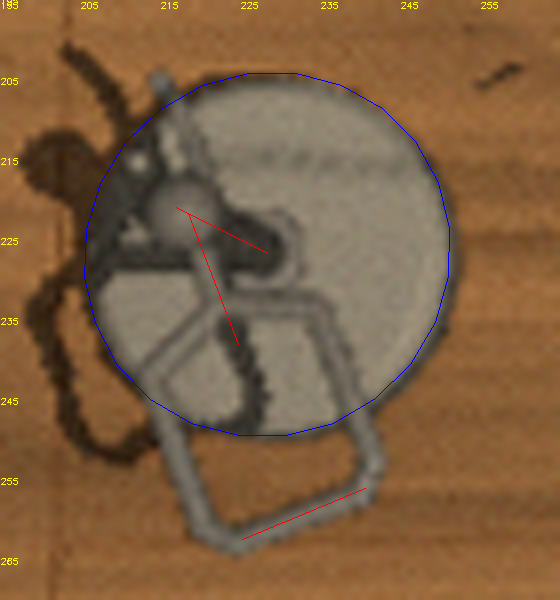

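Request:
apply_moves(plan=[[-0.006,0.049,0,0,0,0.93,1],[-0.006,0.049,0,0,0,0.93,1],[-0.006,0.049,0,0,0,0.93,1],[-0.006,0.049,0,0,0,0.93,1],[-0.006,0.049,0,0,0,0.93,1]])

```text
time: 0.85
ee_pos: [0.4048, 0.4486, 0.2454]
tool_rot: [3.142, -0.001, 0.831]
contact_force: [0.5, 0.1, 0.2]
gripper_width: 0.0857
```

Request:
apply_moves(plan=[[-0.006,0.049,0,0,0,0.93,1],[-0.006,0.049,0,0,0,0.93,1],[-0.006,0.049,0,0,0,0.93,1],[-0.006,0.049,0,0,0,0.93,1],[-0.006,0.049,0,0,0,0.93,1]])

```text
time: 1.35
ee_pos: [0.5325, 0.2389, 0.2454]
tool_rot: [3.142, -0.001, 0.425]
contact_force: [0.3, 0.4, -0.2]
gripper_width: 0.0852
```

```bash
cat > c.py <<'E'
from h import *
print(env.read_state()["ee_pos"],env.read_state()["joint_velocities"].max())
w=cam("wrist")
S=pose([.5185,.152,.148],np.radians(21.5))
cv2.imwrite("pics/w1.png",w["pixels"])
zoom(w["pixels"],0,0,640,400,1,"pics/w1o.png",overlay(w,S,stand_segs()),1.2)
np.save("w1.npy",{k:v for k,v in w.items()},allow_pickle=True)
E
python3 c.py
```

```text
[0.53251254 0.2388544  0.24542064] 0.08758598048306344
```

View pics/w1o.png

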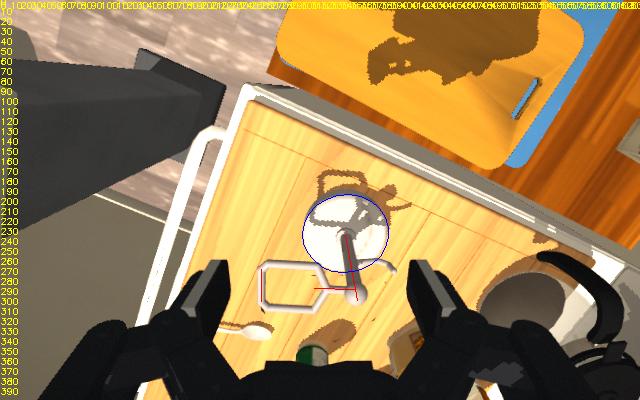

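```bash
cat > d.py <<'E'
from h import *
w=np.load("w1.npy",allow_pickle=True).item()
S=pose([.5185,.152,.148],np.radians(21.5))
zoom(w["pixels"],240,240,140,90,5,"pics/w1z.png",overlay(w,S,stand_segs()),1.)
E
python3 d.py
```

```text
(no output)
```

View pics/w1z.png

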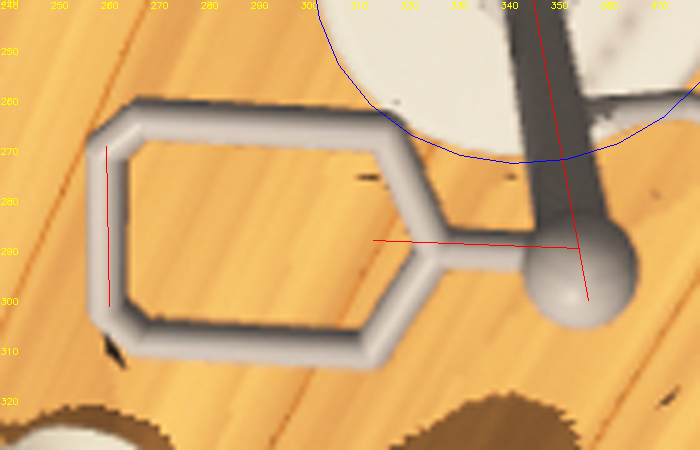

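Request:
apply_moves(plan=[[-0.005,0.0465,0,0,0,0.93,1],[-0.005,0.0465,0,0,0,0.93,1],[-0.005,0.0465,0,0,0,0.93,1],[-0.005,0.0465,0,0,0,0.93,1],[-0.005,0.0465,0,0,0,0.93,1]])

```text
time: 1.9
ee_pos: [0.5685, 0.0094, 0.2454]
tool_rot: [3.142, -0.001, 0.019]
contact_force: [0.8, -0.3, -0.0]
gripper_width: 0.0851
```

Request:
apply_moves(plan=[[-0.005,0.0465,0,0,0,0.93,1],[-0.005,0.0465,0,0,0,0.93,1],[-0.005,0.0465,0,0,0,0.93,1],[0,0.01,0,0,0,0.93,1]])

```text
time: 2.3
ee_pos: [0.5418, -0.1405, 0.2454]
tool_rot: [3.141, -0.0, -0.309]
contact_force: [1.0, 1.0, -0.5]
gripper_width: 0.0856
```

```bash
cat > c.py <<'E'
from h import *
print(env.read_state()["ee_pos"],env.read_state()["tool_rot"])
w=cam("wrist")
T=pose([.487,-.254,.153],np.radians(-27))
cv2.imwrite("pics/w2.png",w["pixels"])
zoom(w["pixels"],0,0,640,400,1,"pics/w2o.png",overlay(w,T,timer_segs()),1.2)
np.save("w2.npy",{k:v for k,v in w.items()},allow_pickle=True)
E
python3 c.py
```

```text
[ 0.54176993 -0.14046583  0.24536816] [ 3.14059910e+00 -1.39704690e-05 -3.08902561e-01]
```

View pics/w2o.png

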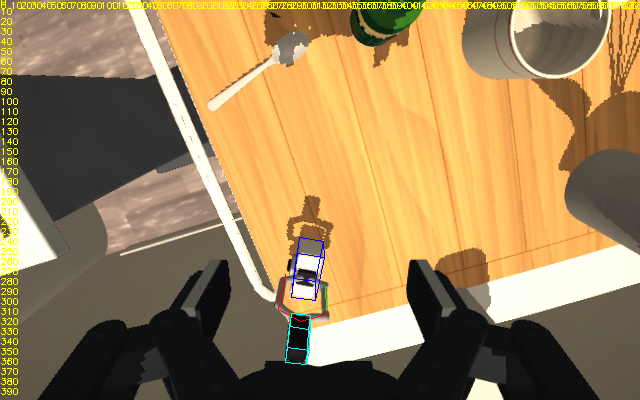

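```bash
cat > d.py <<'E'
from h import *
w=np.load("w2.npy",allow_pickle=True).item()
T=pose([.487,-.254,.153],np.radians(-27))
zoom(w["pixels"],260,225,90,145,4,"pics/w2z.png",overlay(w,T,timer_segs()),1.2)
zoom(w["pixels"],260,225,90,145,4,"pics/w2y.png",[],1.2)
cv2.imwrite("pics/w2zz.png",np.hstack([cv2.imread("pics/w2z.png"),cv2.imread("pics/w2y.png")]))
E
python3 d.py
```

```text
(no output)
```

View pics/w2zz.png

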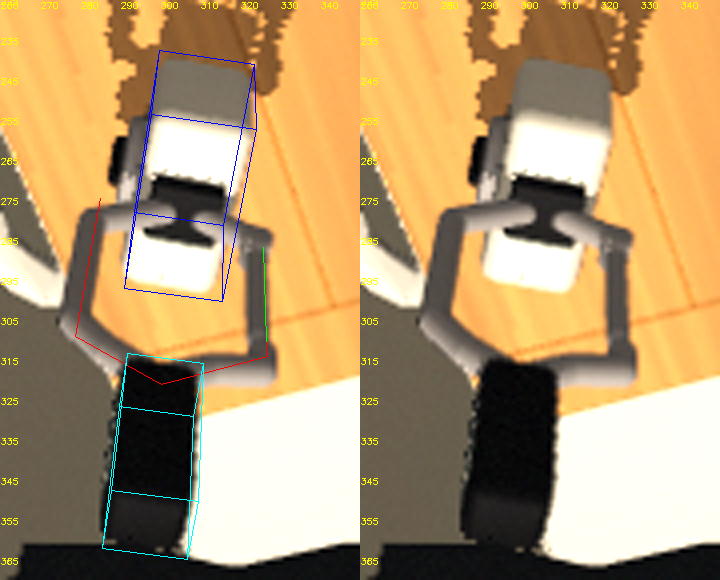

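Request:
apply_moves(plan=[[-0.006,0.042,0,0,0,0,1],[-0.006,0.042,0,0,0,0,1],[-0.006,0.0415,0,0,0,0,1],[0,0,0,0,0,0.93,1],[0,0,0,0,0,0.93,1]])

```text
time: 2.85
ee_pos: [0.4881, -0.2517, 0.2454]
tool_rot: [-3.141, -0.0, -0.468]
contact_force: [0.5, 0.9, 0.0]
gripper_width: 0.0857
```

```bash
cat > c.py <<'E'
from h import *
print(env.read_state()["ee_pos"],env.read_state()["tool_rot"])
w=cam("wrist")
T=pose([.4863,-.2545,.153],np.radians(-27))
zoom(w["pixels"],240,120,160,240,3,"pics/w3z.png",overlay(w,T,timer_segs()),1.2)
zoom(w["pixels"],240,120,160,240,3,"pics/w3y.png",[],1.2)
cv2.imwrite("pics/w3zz.png",np.hstack([cv2.imread("pics/w3z.png")[:600,:400],cv2.imread("pics/w3y.png")[:600,:400]]))
cv2.imwrite("pics/w3zz.png",cv2.resize(np.hstack([cv2.imread("pics/w3z.png"),cv2.imread("pics/w3y.png")]),(800,600)))
np.save("w3.npy",w,allow_pickle=True)
E
python3 c.py
```

```text
[ 0.48811875 -0.25168071  0.24538559] [-3.14140499e+00 -9.23512403e-05 -4.67792192e-01]
```

View pics/w3zz.png

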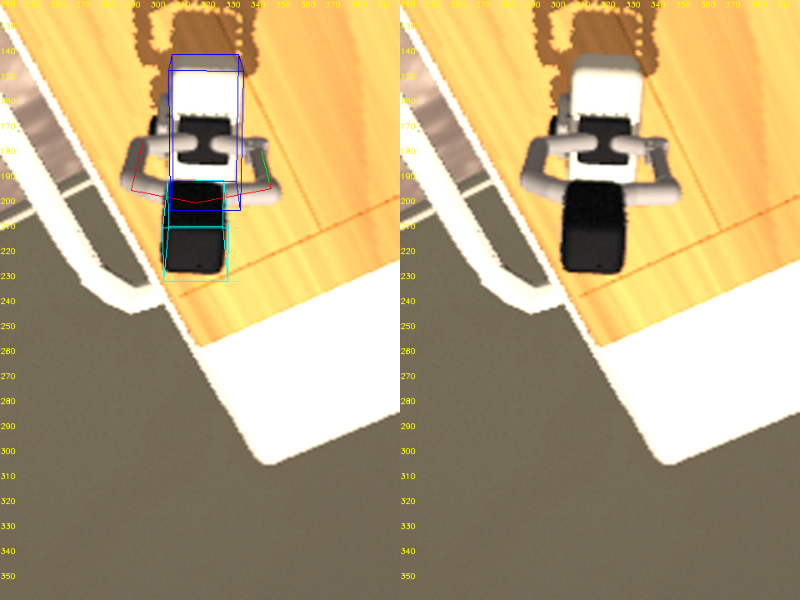

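Request:
apply_moves(plan=[[-0.001,0.0026,0.035,0,0,0,1],[0,0,0.035,0,0,0,1],[0,0,0.025,0,0,0,1],[0,0,0,0,0,0,1]])

```text
time: 3.3
ee_pos: [0.4846, -0.2511, 0.1473]
tool_rot: [-3.141, 0.006, -0.461]
contact_force: [0.4, 0.8, -0.4]
gripper_width: 0.0853
```

Request:
apply_moves(plan=[[0,0,0,0,0,0,0.5],[0,0,0,0,0,0,0.3],[0,0,0,0,0,0,0.1],[0,0,0,0,0,0,0],[0,0,0,0,0,0,0]], squeeze=60)

```text
time: 3.8
ee_pos: [0.4868, -0.2532, 0.1514]
tool_rot: [3.141, -0.002, -0.464]
contact_force: [-0.4, 0.7, 3.3]
gripper_width: 0.0173
```

Request:
apply_moves(plan=[[0,0,0,0,0,0,0],[0,0,0,0,0,0,0],[0,0,0,0,0,0,0]])

```text
time: 4.1
ee_pos: [0.4869, -0.2533, 0.1514]
tool_rot: [3.142, -0.002, -0.464]
contact_force: [-1.6, 2.1, 6.1]
gripper_width: 0.0174
```

```bash
cat > c.py <<'E'
from h import *
import sys
n=sys.argv[1]; yaw=float(sys.argv[2])
st=env.read_state()
print(st["ee_pos"],st["tool_rot"],st["contact_force"],st["gripper_width"])
R=Ro.from_euler('xyz',st["tool_rot"]).as_matrix()
dz=float(sys.argv[3])
T=np.eye(4);T[:3,:3]=R@np.diag([1,-1,-1]);T[:3,3]=st["ee_pos"]+R@[0,0,-dz]
S=pose([.5195,.1518,.148],np.radians(21.5))
out=[]
for k in("side","top","wrist"):
    c=cam(k); o=overlay(c,T,timer_segs())
    P=np.array([p for a,b,_ in o for p in(a,b)]);lo=np.maximum(P.min(0)-10,0).astype(int);hi=P.max(0)+10
    w=int(min(hi[0],639)-lo[0]);h=int(min(hi[1],399)-lo[1])
    z=max(1,int(min(390/w,560/h)))
    if k!="wrist" or True:o+=overlay(c,S,stand_segs()) if yaw else []
    zoom(c["pixels"],lo[0],lo[1],w,h,z,"pics/tmp.png",o,1.3);A=cv2.imread("pics/tmp.png")
    zoom(c["pixels"],lo[0],lo[1],w,h,z,"pics/tmp.png",[],1.3);B=cv2.imread("pics/tmp.png")
    cv2.imwrite(f"pics/{n}_{k}.png",np.hstack([A,B]))
E
python3 c.py g 0 0.003
```

```text
[ 0.48685401 -0.25326683  0.15139221] [ 3.14152711e+00 -1.55267684e-03 -4.64301268e-01] [-1.57775405  2.11524547  6.09426621] 0.017424207072836418
```

View pics/g_side.png

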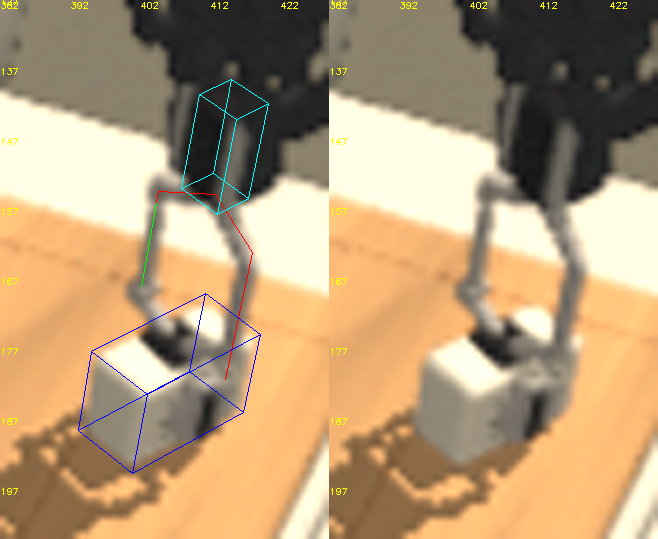

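View pics/g_wrist.png

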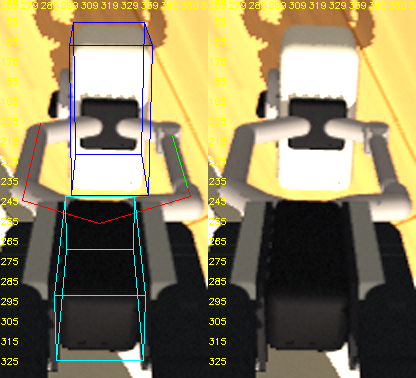

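Request:
apply_moves(plan=[[0,0,-0.01,0,0,0,0],[0,0,-0.02,0,0,0,0],[0,0,-0.02,0,0,0,0],[0,0,0,0,0,0,0],[0,0,0,0,0,0,0]])

```text
time: 4.75
ee_pos: [0.4863, -0.2529, 0.2005]
tool_rot: [3.142, -0.001, -0.464]
contact_force: [-0.5, 0.7, -1.6]
gripper_width: 0.0173
```

```bash
python3 c.py l 0 0.0016
```

```text
[ 0.48634121 -0.25294522  0.20051897] [ 3.14156737e+00 -7.74347466e-04 -4.64258840e-01] [-0.47700495  0.65846393 -1.58230474] 0.01734958054257993
```

View pics/l_side.png

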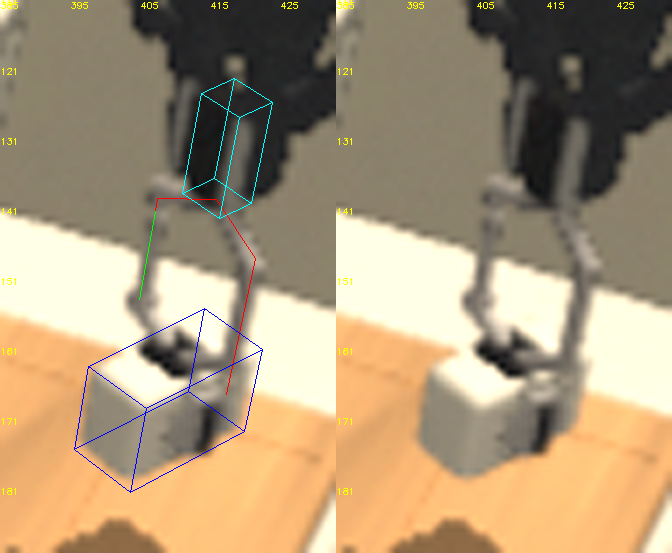

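Request:
apply_moves(plan=[[-0.01,-0.039,0,0,0,-0.96,0],[-0.01,-0.039,0,0,0,-0.96,0],[-0.01,-0.039,0,0,0,-0.96,0],[-0.01,-0.039,0,0,0,-0.96,0],[-0.01,-0.039,0,0,0,-0.96,0]])

```text
time: 5.4
ee_pos: [0.4951, -0.0517, 0.1994]
tool_rot: [-3.141, 0.001, -0.042]
contact_force: [0.3, 0.9, -0.9]
gripper_width: 0.0175
```

Request:
apply_moves(plan=[[-0.005,-0.036,0,0,0,-0.96,0],[-0.005,-0.036,0,0,0,-0.96,0],[-0.005,-0.036,0,0,0,-0.96,0],[-0.005,-0.036,0,0,0,-0.96,0],[-0.005,-0.036,0,0,0,-0.96,0]])

```text
time: 5.9
ee_pos: [0.4483, 0.1224, 0.1996]
tool_rot: [-3.141, 0.001, 0.377]
contact_force: [-0.0, -0.1, -1.7]
gripper_width: 0.0172
```

Request:
apply_moves(plan=[[0,0,0,0,0,0,0],[0,0,0,0,0,0,0]])

```text
time: 6.1
ee_pos: [0.4485, 0.1216, 0.1997]
tool_rot: [3.142, 0.001, 0.375]
contact_force: [0.3, -0.1, -2.1]
gripper_width: 0.0173
```

```bash
cat > e.py <<'E'
from h import *
import sys
st=env.read_state();dz=.0016
R=Ro.from_euler('xyz',st["tool_rot"]).as_matrix()
T=np.eye(4);T[:3,:3]=R@np.diag([1,-1,-1]);T[:3,3]=st["ee_pos"]+R@[0,0,-dz]
S=pose([.5195,.1518,.148],np.radians(21.5))
b=np.linalg.inv(T)@S[:,3]
print("tcp",st["ee_pos"],"rpy",st["tool_rot"],"F",st["contact_force"].round(1),"t",st["time"])
print("bar in tab frame mm",(b[:3]*1e3).round(1),"yaw err deg",np.degrees(st["tool_rot"][2])-21.5)
if len(sys.argv)>1:
  n=sys.argv[1]
  for k in("side","top","wrist"):
    c=cam(k); o=overlay(c,T,timer_segs())+overlay(c,S,stand_segs())
    P=proj(c,W(T,np.array([[0,0,-.03],[.08,0,-.04],[0,0,-.13]])));m=(P.min(0)+P.max(0))/2
    if k=="wrist": w,h,z=260,200,3;m=proj(c,W(T,np.array([[.03,0,-.05]])))[0]
    else: w,h,z=100,90,6
    lo=np.clip(m-[w/2,h/2],0,[640-w,400-h]).astype(int)
    zoom(c["pixels"],lo[0],lo[1],w,h,z,f"pics/{n}_{k}.png",o,1.3)
    zoom(c["pixels"],lo[0],lo[1],w,h,z,f"pics/{n}_{k}n.png",[],1.3)
E
python3 e.py p
```

```text
tcp [0.44850573 0.12162204 0.1996952 ] rpy [3.14154706e+00 1.24718100e-03 3.75002324e-01] F [ 0.3 -0.1 -2.1] t 6.1
bar in tab frame mm [ 77.2   2.1 -53.2] yaw err deg -0.01394953013988598
```

View pics/p_side.png

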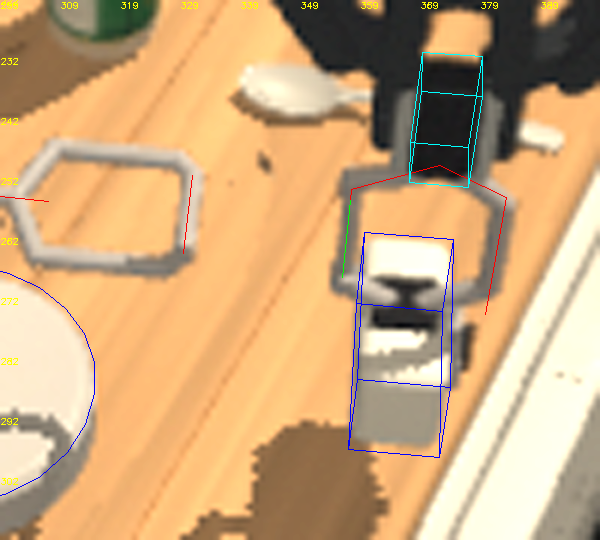

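View pics/p_top.png

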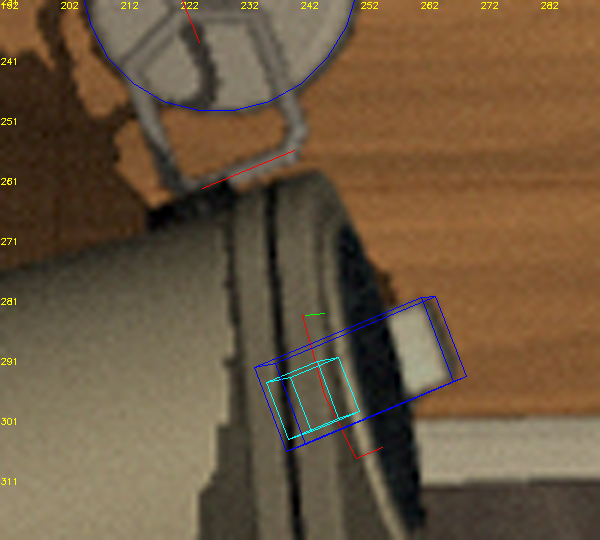

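View pics/p_wrist.png

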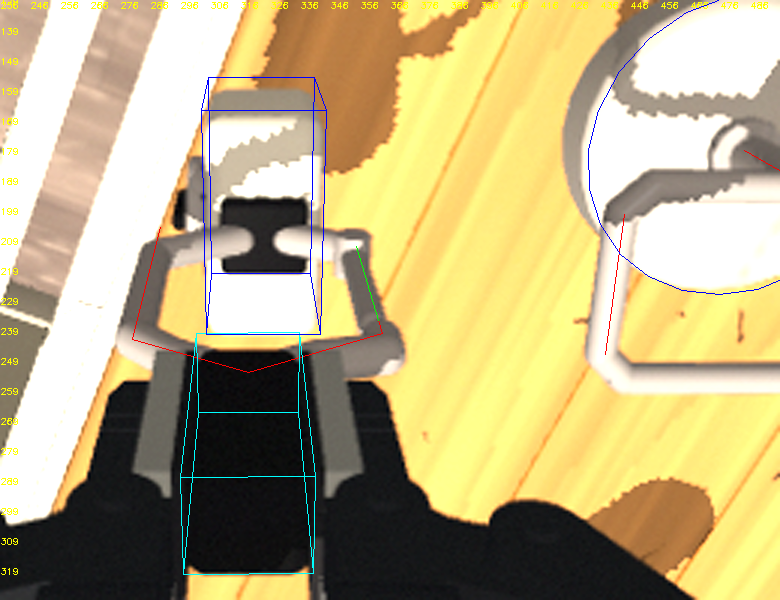

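Request:
apply_moves(plan=[[0.01,-0.002,0.002,0,0,0,0],[0.015,0,0,0,0,0,0],[0.01,0,0,0,0,0,0],[0,0,0,0,0,0,0],[0,0,0,0,0,0,0]])

```text
time: 6.75
ee_pos: [0.4809, 0.1355, 0.198]
tool_rot: [-3.142, 0.001, 0.373]
contact_force: [-0.2, 0.0, -2.3]
gripper_width: 0.0172
```

```bash
python3 e.py q
```

```text
tcp [0.48085488 0.13546508 0.19798345] rpy [-3.14151018e+00  9.35451763e-04  3.72952315e-01] F [-0.2  0.  -2.3] t 6.75
bar in tab frame mm [ 42.    1.1 -51.5] yaw err deg -0.13140639659951248
```

View pics/q_siden.png

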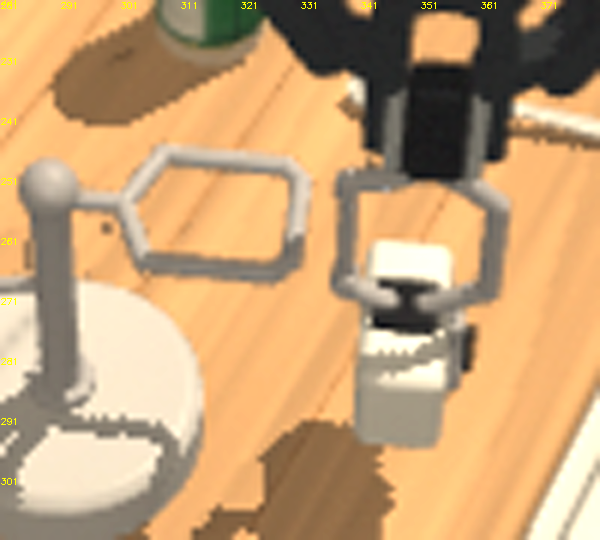

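View pics/q_wristn.png

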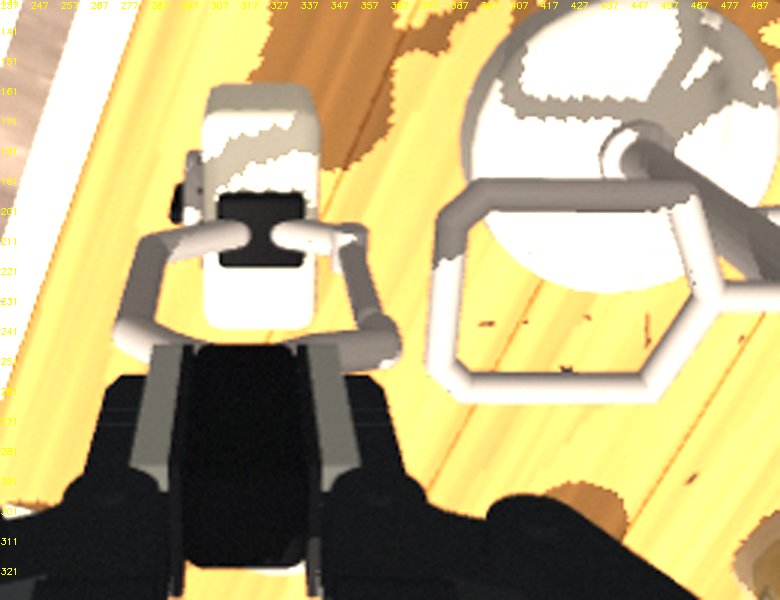

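Request:
apply_moves(plan=[[0.005,-0.001,0.001,0,0,0,0],[0.005,0,0,0,0,0,0],[0.005,0,0,0,0,0,0],[0,0,0,0,0,0,0]])

```text
time: 7.3
ee_pos: [0.4948, 0.1423, 0.1972]
tool_rot: [-3.142, 0.001, 0.374]
contact_force: [-1.9, 0.0, -2.1]
gripper_width: 0.017
```

```bash
python3 e.py r
```

```text
tcp [0.49480906 0.14231134 0.19717247] rpy [-3.14156437e+00  6.54438736e-04  3.73619274e-01] F [-1.9  0.  -2.1] t 7.3
bar in tab frame mm [ 26.5  -0.2 -50.8] yaw err deg -0.09319245024497746
```

View pics/r_siden.png

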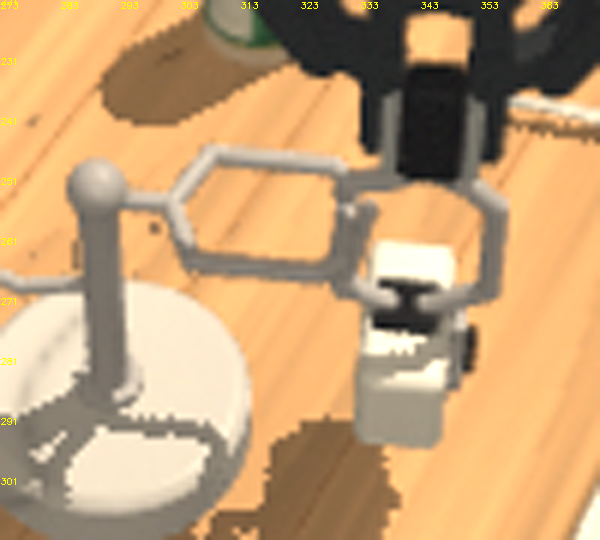

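View pics/r_wristn.png

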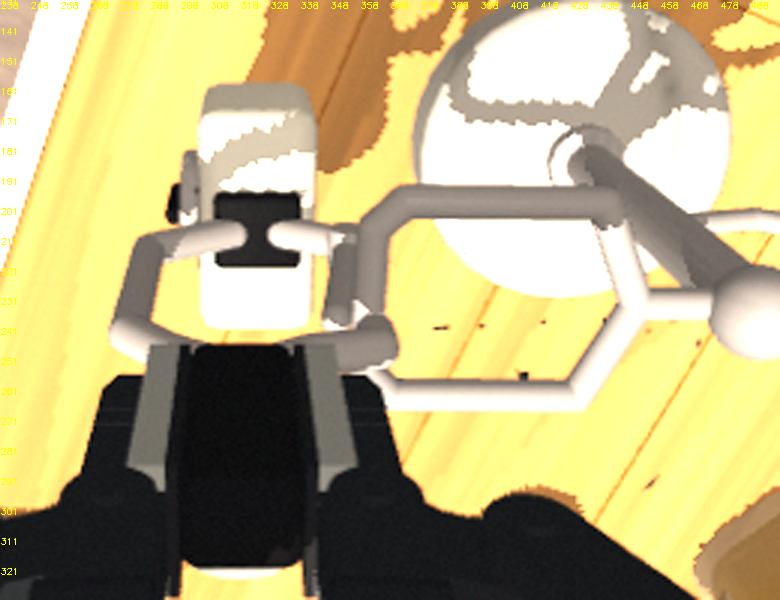

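The gate is visibly swung inward with the bar under the nose, at about 2 N. I'll keep pushing.

Request:
apply_moves(plan=[[0.004,0,0,0,0,0,0],[0.004,0,0,0,0,0,0],[0.004,0,0,0,0,0,0]])

```text
time: 7.75
ee_pos: [0.5058, 0.1466, 0.1973]
tool_rot: [-3.142, 0.001, 0.373]
contact_force: [-2.9, -0.9, -2.0]
gripper_width: 0.0166
```

Request:
apply_moves(plan=[[0.004,0,0,0,0,0,0],[0.004,0,0,0,0,0,0],[0.004,0,0,0,0,0,0],[0,0,0,0,0,0,0]])

```text
time: 8.15
ee_pos: [0.5179, 0.1512, 0.1972]
tool_rot: [3.141, -0.001, 0.373]
contact_force: [0.0, -1.0, -5.1]
gripper_width: 0.0171
```

```bash
python3 e.py u
```

```text
tcp [0.51787942 0.15124519 0.19723075] rpy [ 3.14149765e+00 -1.45089695e-03  3.73457858e-01] F [ 0.  -1.  -5.1] t 8.15
bar in tab frame mm [  1.6  -0.1 -50.8] yaw err deg -0.10244092143088679
```

View pics/u_siden.png

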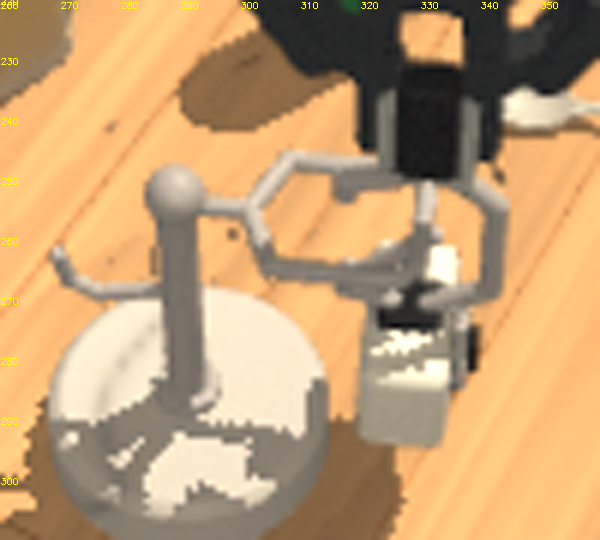

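View pics/u_wristn.png

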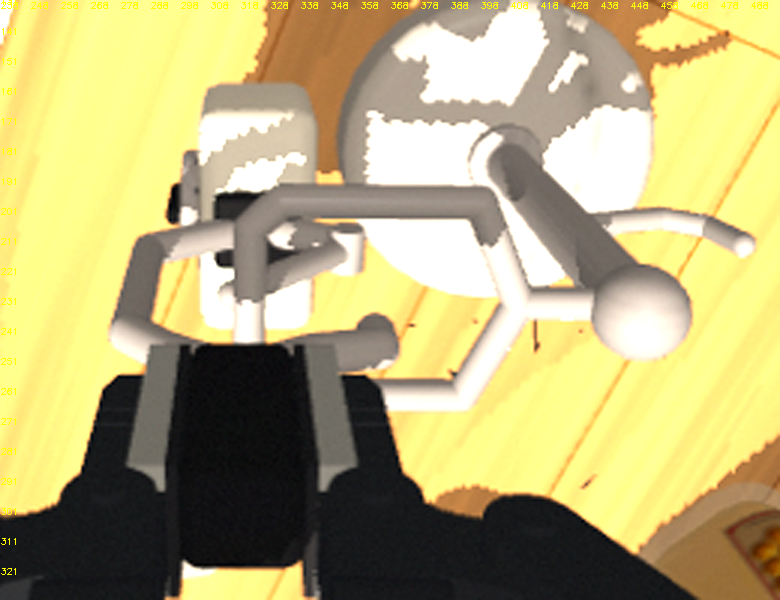

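Request:
apply_moves(plan=[[0,0,0.004,0,0,0,0],[0,0,0.004,0,0,0,0],[0,0,0.004,0,0,0,0],[0,0,0.003,0,0,0,0]])

```text
time: 8.7
ee_pos: [0.5174, 0.151, 0.1822]
tool_rot: [3.141, -0.001, 0.373]
contact_force: [0.8, -0.4, -1.0]
gripper_width: 0.0172
```

```bash
python3 e.py v
```

```text
tcp [0.5173769  0.15104735 0.18224833] rpy [ 3.14148224e+00 -1.10948204e-03  3.73426510e-01] F [ 0.8 -0.4 -1. ] t 8.7
bar in tab frame mm [  2.2  -0.1 -35.9] yaw err deg -0.10423704457162586
```

View pics/v_siden.png

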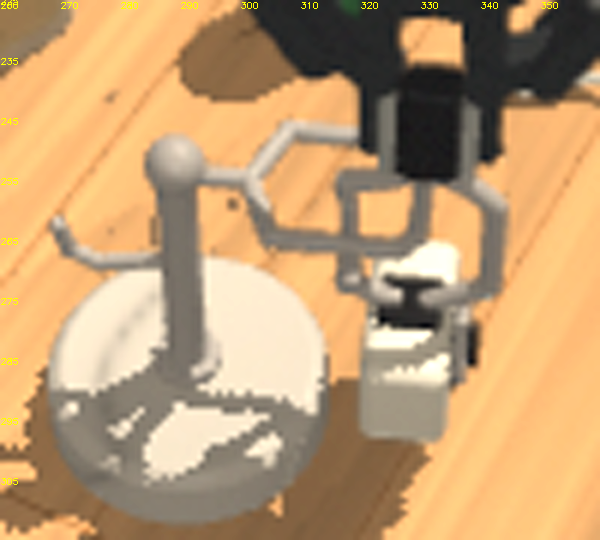

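View pics/v_wristn.png

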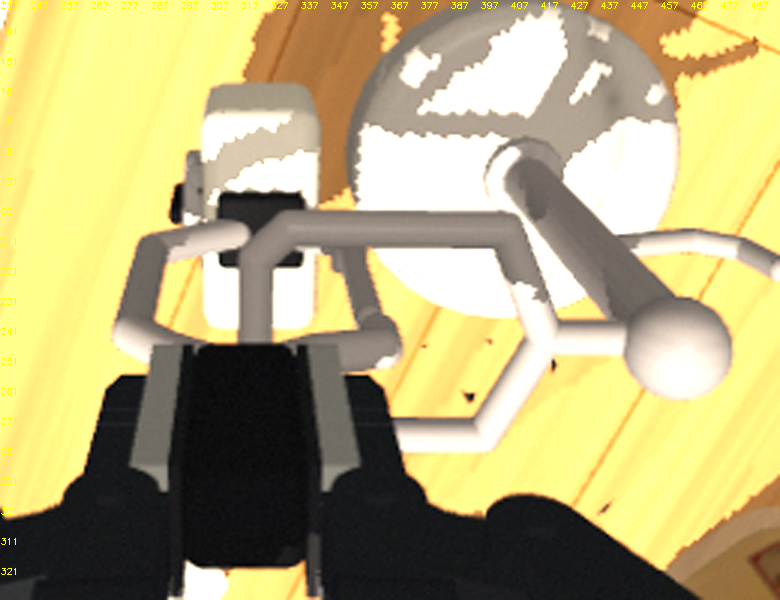

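The gate has shut behind the bar. Next I'll seat the bar gently.

Request:
apply_moves(plan=[[0.0015,0,0.002,0,0,0,0],[0,0,0.002,0,0,0,0],[0,0,0,0,0,0,0]])

```text
time: 9.15
ee_pos: [0.5183, 0.1514, 0.1781]
tool_rot: [3.142, 0.0, 0.373]
contact_force: [0.6, 0.3, -2.3]
gripper_width: 0.0173
```

Request:
apply_moves(plan=[[0,0,0.001,0,0,0,0],[0,0,0,0,0,0,0]])

```text
time: 9.35
ee_pos: [0.5182, 0.1514, 0.1772]
tool_rot: [-3.142, 0.0, 0.373]
contact_force: [0.2, -1.7, -1.3]
gripper_width: 0.0172
```

```bash
python3 e.py
```

```text
tcp [0.5182061  0.15143941 0.177213  ] rpy [-3.14157567e+00  1.87516676e-04  3.73437606e-01] F [ 0.2 -1.7 -1.3] t 9.35
bar in tab frame mm [  1.3  -0.1 -30.8] yaw err deg -0.10360127975190636
```

Request:
apply_moves(plan=[[0,0,0.001,0,0,0,0],[0,0,0,0,0,0,0],[0,0,0,0,0,0,0]])

```text
time: 9.65
ee_pos: [0.5186, 0.1516, 0.1766]
tool_rot: [3.142, -0.001, 0.373]
contact_force: [1.0, 0.7, 0.0]
gripper_width: 0.0176
```

Request:
apply_moves(plan=[[0,0,0.0005,0,0,0,0],[0,0,0,0,0,0,0],[0,0,0,0,0,0,0]])

```text
time: 9.95
ee_pos: [0.5187, 0.1516, 0.1764]
tool_rot: [3.141, -0.001, 0.373]
contact_force: [-0.4, 0.4, 5.4]
gripper_width: 0.0169
```

Request:
apply_moves(plan=[[0,0,-0.0003,0,0,0,0],[0,0,0,0,0,0,0],[0,0,0,0,0,0,0.25],[0,0,0,0,0,0,0.28],[0,0,0,0,0,0,0.32]], squeeze=20)

```text
time: 10.45
ee_pos: [0.5179, 0.1514, 0.1757]
tool_rot: [-3.141, 0.001, 0.373]
contact_force: [-0.1, -0.1, 1.3]
gripper_width: 0.0272
```

Request:
apply_moves(plan=[[0,0,0,0,0,0,0.38],[0,0,0,0,0,0,0.45],[0,0,0,0,0,0,0.5],[0,0,0,0,0,0,0.5]])

```text
time: 10.85
ee_pos: [0.5183, 0.1515, 0.1761]
tool_rot: [3.142, 0.0, 0.373]
contact_force: [-0.0, 0.0, -0.2]
gripper_width: 0.0427
```

```bash
python3 e.py x
```

```text
tcp [0.51829108 0.15145158 0.1761141 ] rpy [3.14157601e+00 1.43297850e-05 3.73454420e-01] F [-0.   0.  -0.2] t 10.85
bar in tab frame mm [  1.3  -0.1 -29.7] yaw err deg -0.10263791218569196
```

View pics/x_siden.png

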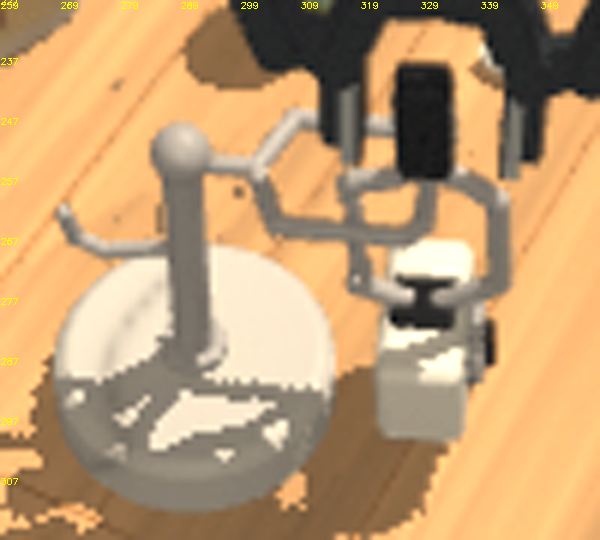

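View pics/x_wristn.png

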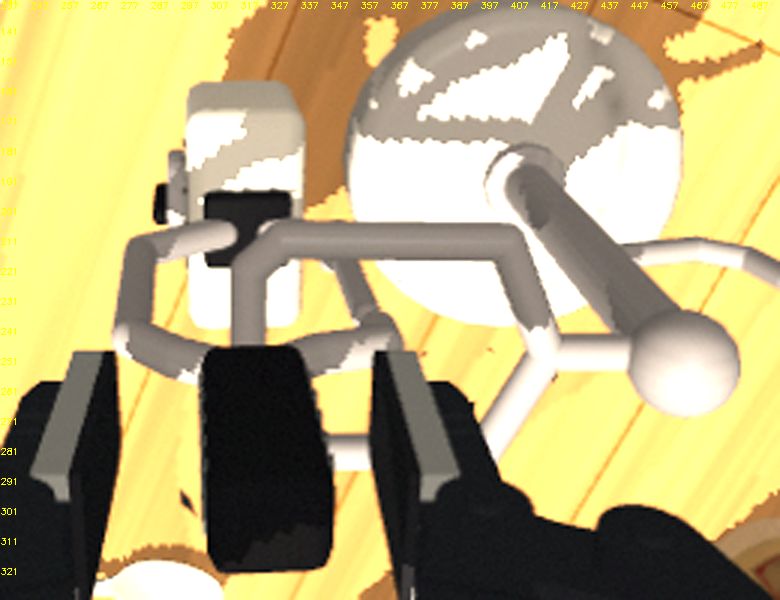

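Request:
apply_moves(plan=[[0,0,-0.01,0,0,0,0.5],[0,0,-0.02,0,0,0,0.5],[0,0,-0.02,0,0,0,0.5],[0,0,-0.02,0,0,0,0.5],[0,0,-0.01,0,0,0,0.5]])

```text
time: 11.5
ee_pos: [0.5192, 0.1517, 0.2586]
tool_rot: [3.141, -0.003, 0.373]
contact_force: [0.1, -0.5, -0.5]
gripper_width: 0.0425
```

Request:
apply_moves(plan=[[-0.03,0,0,0,0,0,0.5],[-0.03,0,0,0,0,0,0.5],[0,0,0,0,0,0,0.5],[0,0,0,0,0,0,0.5],[0,0,0,0,0,0,0.5]])

```text
time: 12.0
ee_pos: [0.4634, 0.1299, 0.2565]
tool_rot: [3.141, -0.001, 0.373]
contact_force: [0.4, 0.7, -0.4]
gripper_width: 0.0423
```

```bash
cat > f.py <<'E'
from h import *
import sys
st=env.read_state();print(st["time"],st["ee_pos"],st["contact_force"].round(2))
for i in (1,2):
  s=cam("side");zoom(s["pixels"],250,220,110,90,6,f"pics/f{sys.argv[1]}_{i}.png",[],1.3)
cv2.imwrite(f"pics/f{sys.argv[1]}_full.png",s["pixels"])
E
python3 f.py a
```

```text
12.0 [0.4633674  0.12988155 0.256489  ] [ 0.37  0.69 -0.36]
```

View pics/fa_1.png

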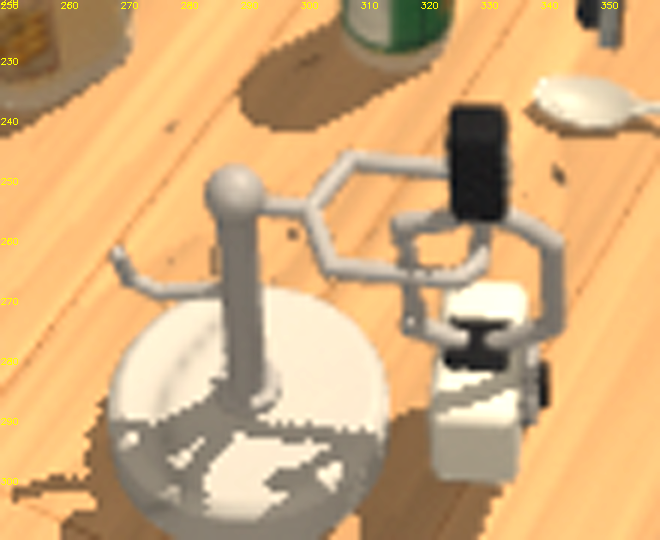

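Request:
apply_moves(plan=[[0,0,0,0,0,0,0.5],[0,0,0,0,0,0,0.5],[0,0,0,0,0,0,0.5],[0,0,0,0,0,0,0.5],[0,0,0,0,0,0,0.5]])

```text
time: 12.6
ee_pos: [0.4624, 0.1296, 0.2561]
tool_rot: [-3.142, 0.0, 0.373]
contact_force: [-1.4, 0.5, 0.9]
gripper_width: 0.0426
```

Request:
apply_moves(plan=[[0,0,0,0,0,0,0.5],[0,0,0,0,0,0,0.5],[0,0,0,0,0,0,0.5],[0,0,0,0,0,0,0.5],[0,0,0,0,0,0,0.5]])

```text
time: 13.1
ee_pos: [0.4624, 0.1296, 0.2561]
tool_rot: [3.142, -0.0, 0.373]
contact_force: [0.5, -0.5, -0.3]
gripper_width: 0.0425
```

```bash
python3 f.py b; python3 -c "
import cv2
for p,q in(('fa_1','fb_1'),('fb_1','fb_2')):
  d=cv2.absdiff(cv2.imread(f'pics/{p}.png'),cv2.imread(f'pics/{q}.png'));print(d[100:].mean(),(d[100:]>40).sum())"
```

```text
13.1 [0.46243894 0.12957754 0.25613652] [ 0.5  -0.48 -0.31]
0.5414921946740129 0
0.5324230945821855 0
```

View pics/fb_1.png

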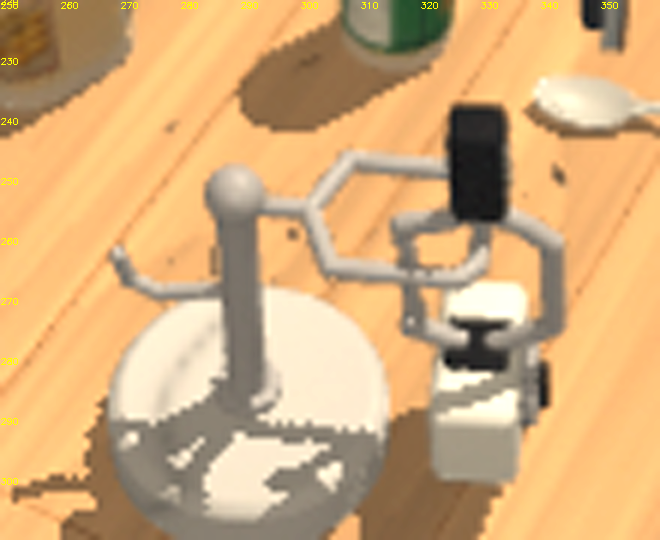

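View pics/fb_full.png

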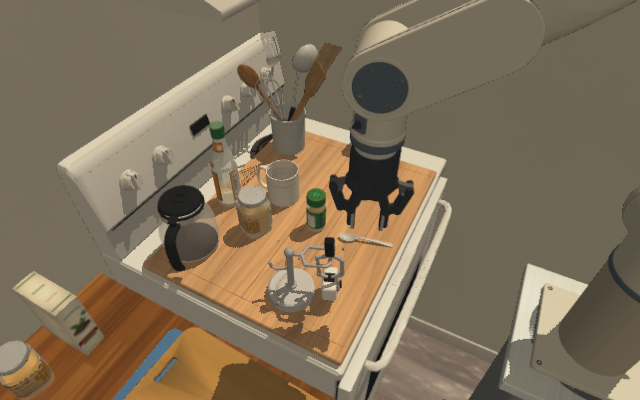

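The timer hangs still and upright, with the bar under the crown at about (330,258) and the gate shut from (318,257) to (318,273). The gripper is clear and the bystanders haven't moved, so I'm handing in.

```bash
python3 -c "
from cell import env
print(env.close_job())"
```

```text
the job is handed in; nothing more can be done
None
```

The timer is hanging from the eye's front bar with the gate shut behind it. I handed the job in just after 13 s of the 38 s; no verdict is reported.

- **Moves:** I gripped the tab along the timer's x, lifted it, and turned it to match the eye. I pushed the bar in under the nose until it was about 1.6 mm from the seat line. Then I lowered the hook until the bar seated, opened the gripper and backed away.
- **Forces:** The wrist read about 2–3 N while pushing the gate. It peaked at about 5.4 N upward when the bar seated, roughly 7 N on the stand after allowing for the timer's weight. These are wrist readings; I had no direct measure of the force between timer and stand.
- **Last checks:** Side-camera pictures 1.1 s apart showed no visible motion. The timer was upright to within a few degrees, the bar was under the crown, the gate was shut, and the gripper was clear of everything. The bystanders looked to be where they started.
- **Disagreements:** My drawn model of the hook differed from the pictures by 1–2 pixels (about 2–5 mm) at the corners of the hook's crown, and I did not explain this. I relied on the given dimensions and watched the gate instead. The gate angle could not be measured and was judged from the pictures.

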